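Knock the stuck insert out of a weld nest and put it in the rail

ROBOT

A 6-joint arm with a two-finger parallel gripper is mounted at the origin on the work surface. World frame = base frame: x ahead of the robot, y to its left, z up, the work surface at z = 0. Lengths are in mm, angles in rad, forces in N, time in s.
With the tool pointing down it reaches from about 275 to 1000 mm from the base axis. Payload 8.4 kg.
Tool frame: the origin (TCP) lies midway between the tips of the shut fingers; the grasp point (between the pads) lies 19 mm behind it; z points along the fingers, y is the line along which they close (so a half turn about z gives the same grasp; the last joint's range is limited). The gripper opens to 85 mm and grips with 20 to 120 N. Pads are 22 mm wide; open, the fingers measure 114 mm over their backs; the gripper's body (76 mm by 85 mm) begins 54 mm behind the grasp point. The pads swing forward as they close: fully open they stand 13 mm farther back than shut.
Start: joints at [-1.17, 0.353, 1.633, -0, 1.155, -0.002], TCP at [244.996, -574.982, 231.281] pointing down, gripper open.
Joint ranges: [-2.63, 2.63], [-0.92, 2.1], [0.06, 2.66], [-1.3, 4.44], [0, 2.69], [-3.02, 3.02]. Speed limits (rad/s): [2.22, 2.22, 2.79, 3.14, 3.14, 3.14].

INTERFACE

Orientations are given as [roll, pitch, yaw] about the fixed x, y, z axes, in that order (R = Rz(yaw) Ry(pitch) Rx(roll)).
In Python, from rig import r, imaging gives the robot as it stands. The module is installed in compiled form; this text tells all that it offers.
- The arm moves only by the tool arm_command, never from a script. Its argument "deltas" is a list of rows, each an object of numbers: "hand": the finger opening in mm, from 0 to 85.4; "tx", "ty", "tz": the shift along the tool's x, y, z in mm; "wx", "wy", "wz": the turn, a rotation vector about the tool's x, y, z in rad. A call has 1 to 8 rows; each row shifts and turns the commanded pose from where the row before left it, along the tool's axes as they then stand; what a row does not reach is not made up. A row lasts 1/8 s, in which the tool goes at most 62.5 mm and 10.7 degrees, less where a joint would pass 70% of its speed; a pose out of reach is approached as far as the arm can. A call with a gripper value outside its range is refused whole. The fingers move at their own pace and stop on an object; "squeeze" is the grip in N (left out, the last holds). Time passes only in rows, so rows that do not move let the fingers close. It gives the time, the measured TCP pose, the force, the opening and the grip force at its end, in the units of the state.
- r.sense(): the state, without advancing time (a new reading comes with each control period).
- imaging.grab_frame(name): name is "scene" or "top" or "wrist"; returns a dict with "image" (420x560x3 uint8, red, green, blue), "mtx" (3x3 intrinsics, pixels), "world_to_cam" (4x4, takes a point from world to camera coordinates). Camera axes: x right, y up, looking along -z (the intrinsics and any distortion apply to the point x, -y, -z); pixel columns grow to the right and rows downward; lengths in mm; the calibration is good to about 2 mm. The wrist camera is an equidistant fisheye: a pixel r from the principal point sees the ray r / f radians off the axis. A picture is of the moment at which its call begins. There is no depth.
- r.sign_off(): hands the job in; it is judged then, once.
The state is a dict: "clock": time; "qpos": joint angles; "qvel": joint speeds; "joint_efforts": joint torques, N m; "eef_pos": TCP position; "tcp_rot": TCP orientation; "contact_force": force on the tool from outside, world axes, zero at the start; "wrist_torque": the same for the moment, N m; "opening": opening from 0.0 (shut) to 1.0 (fully open); "grasp_force": force on a finger pad.
Only numpy, scipy, OpenCV 4.12 (cv2) and the standard library are available. Lean on these libraries where they do the work, as an engineer would, in place of code of your own. Each camera call takes 0.05 s, during which the arm holds its last target. There are 200 camera calls.

TASK

Lower the aluminium weld nest over the pin of the knock-out stand until it sits fully down, so that the pin comes up through the hole in its underside and pokes the stuck steel insert out of its recess. Then lift the insert out and stand it in the free part of the storage rail, flat on the floor of the rail and square across it like the spare already there, setting things down rather than dropping them; it will have to be put down on the way (the rubber pad is for that) and taken again across its narrow width, because there is no room for fingers between its ends and the rail. Leave the empty nest sitting on the stand, and do not disturb the spare insert or the other things on the bench.

Things in the scene. Friction and masses are not known exactly. Their poses are not given: they have to be found in the camera images.
- nest_centre (a point): Centre, half-way up, of the loose nest's aluminium block, 100 (x) x 60 (y) x 44 mm high, 0.6 kg, flat on the bench at the start. Rising from its top are two cheeks, each 34 (x) x 8 (y) x 24 mm high, centred at y = +19 and -19 mm: 46 mm over their outer faces, a good grip. The nest may be set on the stand any way round.
- nest_mouth (a point): Centre of the mouth of the nest's recess, level with the block's top face (22 mm above nest_centre). The recess, 45.5 (x) x 25.5 (y) mm and 34 mm deep, lies between the cheeks; its 10 mm floor has a 20 mm round access hole at the centre, open below.
- insert_centre (a point): Centre of the insert: dark steel block 44 (x) x 24 (y) x 32 mm high, 0.2 kg. It starts in the recess, x along the nest's x, its top 2 mm below the block's top face: out of reach. With the nest on the stand it rests on the pin, 20 mm proud of that face; the cheeks, 3 mm from its long faces and 4 mm higher, leave only its ends (44 mm apart) to grip.
- stand_seat (a point): Knock-out stand, fixed: centre of its flat round steel seat, 76 mm across, 30 mm above the bench, where the nest's underside comes to rest. From this point a fixed pin, 12 mm in diameter, stands up 32 mm. Under the seat is a base plate 120 x 120 x 10 mm.
- rail_bay (a point): Middle of the rail's free part, on its inner floor (6 mm above the bench). The rail is a fixed grey U-channel along y, from 65 mm on the -y side to 115 mm on the +y side, ends open; 49 mm wide inside (x), walls reach 47 mm above the bench, with flared lips. The insert's centre may end within 40 mm of this point along y, its long way along x, either way round.
- pad_top (a point): Centre of the top face of a fixed black rubber pad, 100 (x) x 120 (y) x 3 mm, flat on the bench, empty: a place to put things down.
- spare: Spare insert, the same as the other, standing in the rail at its +y end, 90 mm from rail_bay; origin at its underside. Leave it.
- tape: Bystander: cardboard tape core, 90 mm across, 24 mm high; origin at its underside.
- cutter: Bystander: green box cutter lying flat, about 150 mm long, 18 mm high; origin under its body.
- dish: Bystander: small steel dish, 76 mm across, 22 mm high; origin at its underside.
- clampknob: Bystander: black clamp knob, 32 mm across, 30 mm high; origin at its underside.
- pinkbox: Bystander: upright pink box 50 x 70 x 100 mm high; origin at its underside.
Mind the look-alikes: they are no part of the job. What is shaped like the part that bears nest_centre but brown or green is not meant.

How it is judged (in metres and radians):
On the way, in this order (a step that is already met when the one before it is completed fails the run):
1. the nest sits fully down on the stand and the pin has poked the insert up out of its recess (horizontal distance between nest_centre and stand_seat below 0.008 m and z of nest_centre in the frame of stand_seat between 0.018 and 0.0255 m and angle between nest_centre's own z axis and vertical below 0.06 rad and z of insert_centre in the frame of nest_centre above 0.02 m and horizontal distance between insert_centre and nest_centre below 0.006 m), for 0.2 s.
2. the insert has been lifted clear of the nest ((horizontal distance between insert_centre and nest_centre above 0.08 m or z of insert_centre in the frame of nest_centre above 0.05 m)), for 0.1 s.
At the end, for the whole second after the job is handed in: Insert upright (0.12 rad) on the rail floor (4 mm), within 45 mm of rail_bay along the rail and 6 mm across, square across it (0.3 rad), released, at rest; nest at rest flat on the seat (3.5 mm up or down, 8 mm off centre, 0.06 rad) (z of insert_centre in the frame of rail_bay between 0.012 and 0.02 m and y of insert_centre in the frame of rail_bay between -0.045 and 0.045 m and x of insert_centre in the frame of rail_bay between -0.006 and 0.006 m and angle between insert_centre's own z axis and vertical below 0.12 rad and angle between the x axis of insert_centre and the x axis of rail_bay, either way round below 0.3 rad and horizontal distance between nest_centre and stand_seat below 0.008 m and z of nest_centre in the frame of stand_seat between 0.018 and 0.0255 m and angle between nest_centre's own z axis and vertical below 0.06 rad and linear speed of each of insert, nest below 0.01 m/s and contact force between the fingers and insert below 0.1 N); the robot touches nothing.
It fails at once if the insert was dropped (out of the nest and unheld, faster than 0.5 m/s) (horizontal distance between insert_centre and nest_centre above 0.03 m and linear speed of insert above 0.5 m/s and contact force between the fingers and insert below 0.1 N).
It fails at once if the nest was dropped (unheld, faster than 0.5 m/s) (linear speed of nest above 0.5 m/s and contact force between the fingers and nest below 0.1 N).
It fails at once if the spare insert or a bystander was moved more than 25 mm (distance of any of spare, tape, cutter, dish, clampknob, pinkbox from where it was at the start of the episode above 0.025 m).
It also fails if it takes over 72 s, if anything falls off the work surface, if the arm or the gripper's body presses on something with over 40 N, if the wrist force passes 120 N, or if a joint passes its speed limit or range.

## Working session

There is one attempt and no reset: what is moved stays moved. The work goes in short steps, Python scripts to look and compute and a tool call to move; the robot and the scene stay as the last step left them, time stands still between calls to the robot, and variables do not carry over. Pictures are saved under pics/ and viewed, at most 10 in all, crops included, and the job is handed in when it is done.

Besides the shell and the picture viewer there is one more tool, called by a JSON object that holds its "fn" and its "kwargs", one argument or row to a line. arm_command: Moves the arm, as the interface text tells. Its arguments: {"type":"object","properties":{"deltas":{"type":"array"},"squeeze":{"type":"number"}},"required":["deltas"]}

```bash
mkdir -p pics
cat > h.py <<'E'
import numpy as np, cv2
from rig import r, imaging
def grab(n,fn):
    f=imaging.grab_frame(n); cv2.imwrite('pics/'+fn+'.png',f['image'][:,:,::-1]); np.savez('pics/'+fn,m=f['mtx'],w=f['world_to_cam'],i=f['image']); return f
def back(fn,u,v,z,fish=False):
    d=np.load('pics/'+fn+'.npz'); m,w=d['m'],d['w']
    x=(u-m[0,2])/m[0,0]; y=(v-m[1,2])/m[1,1]
    if fish:
        t=np.hypot(x,y); s=np.sin(t)/t if t>1e-9 else 1; ray=np.array([x*s,-y*s,-np.cos(t)])
    else: ray=np.array([x,-y,-1.])
    R=w[:3,:3]; c=-R.T@w[:3,3]; d=R.T@ray
    return c+d*(z-c[2])/d[2]
def proj(fn,p,fish=False):
    d=np.load('pics/'+fn+'.npz'); m,w=d['m'],d['w']; q=w[:3,:3]@np.array(p,float)+w[:3,3]; q=np.array([q[0],-q[1],-q[2]])
    if fish:
        t=np.arctan2(np.hypot(q[0],q[1]),q[2]); q=np.array([*(q[:2]/np.hypot(q[0],q[1])*t),1])
    return (m@(q/q[2]))[:2]
E
python3 - <<'E'
from h import *
a=grab('scene','s0')['image'];b=grab('top','t0')['image']
for f in('s0','t0'):
    d=np.load(f'pics/{f}.npz'); print(d['m'].round(1).tolist(), (-d['w'][:3,:3].T@d['w'][:3,3]).round())
cv2.imwrite('pics/t0b.png',cv2.resize(b[:,:,::-1],(800,600),interpolation=cv2.INTER_CUBIC))
print(r.sense())
E
```

```text
[[444.6, 0.0, 270.1], [0.0, 444.6, 205.1], [0.0, 0.0, 1.0]] [1119. -376.  866.]
[[455.8, 0.0, 274.9], [0.0, 455.8, 210.0], [0.0, 0.0, 1.0]] [452.  15. 967.]
{'clock': 0.1, 'qpos': array([-1.17039185e+00,  3.53595706e-01,  1.63408692e+00, -3.37413430e-07,
        1.15517577e+00, -2.40757421e-03]), 'qvel': array([-0.00226443, -0.00183425, -0.00232798,  0.0002884 ,  0.0016108 ,
       -0.00042167]), 'joint_efforts': array([-2.17603636e-03, -6.06360626e+01, -3.42817855e+01, -1.23738487e-04,
        4.08260981e-03, -2.47642811e-05]), 'eef_pos': array([ 244.82973612, -574.57644434,  230.61462339]), 'tcp_rot': array([-3.14032692e+00, -2.73883746e-06,  4.02812184e-01]), 'contact_force': array([ 0.36892413, -0.20844051, -0.15584146]), 'wrist_torque': array([ 0.0144375 , -0.01759342, -0.00557519]), 'grasp_force': 0.0, 'opening': 1.0025976065706232}
```

View pics/t0b.png

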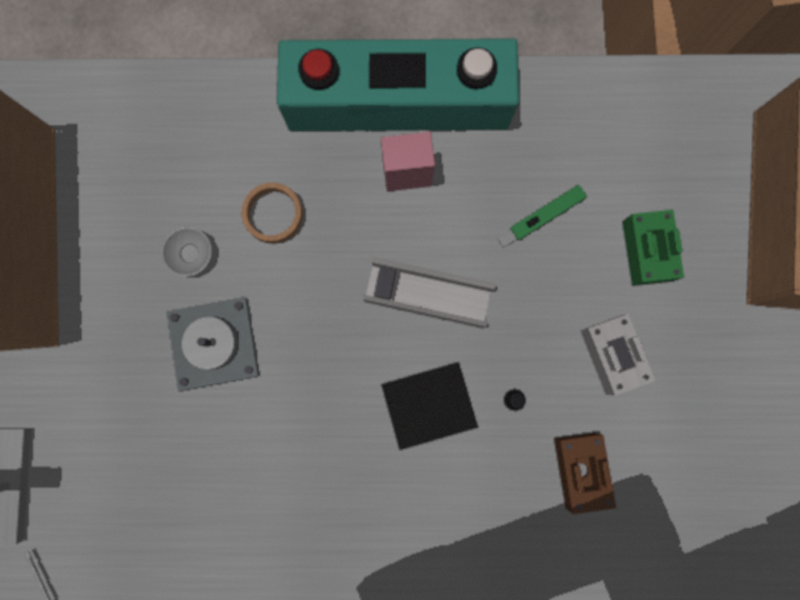

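View pics/s0.png

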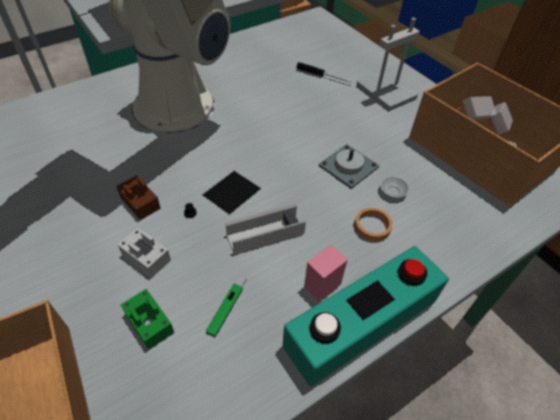

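The top view (800 px wide) shows the aluminium nest at (618,354), the stand at (208,343), the rail from (370,280) to (490,308) with the spare at its left end, and the pad at (430,405). Next is an enlarged crop of these.

Run:
```python
from h import *
i=np.load('pics/t0.npz')['i'][:,:,::-1]
def c(u,v,w,h): return cv2.resize(i[v:v+h,u:u+w],(w*5,h*5),interpolation=cv2.INTER_CUBIC)
A=np.hstack([c(400,215,65,66),c(110,203,80,66)]) 
B=c(250,178,104,52)
out=np.zeros((600,730,3),np.uint8); out[:330,:725]=A; out[335:595,:520]=B
cv2.imwrite('pics/c1.png',out)
for n,u,v,z in[('nest',432.6,247.8,44),('stand',145.6,240,30),('pad',301,284,3),('railL',262,196,47),('railR',343,215,47),('dish',132,176,22),('knob',360,280,30),('spare',270,198,38)]: print(n,back('t0',u,v,z).round())
```

```text
nest [ 488. -289.   44.]
stand [504. 294.  30.]
pad [414. -26.   3.]
railL [593.  54.  47.]
railR [ 554. -110.   47.]
dish [640. 331.  22.]
knob [ 423. -145.   30.]
spare [590.  38.  38.]
```

View pics/c1.png

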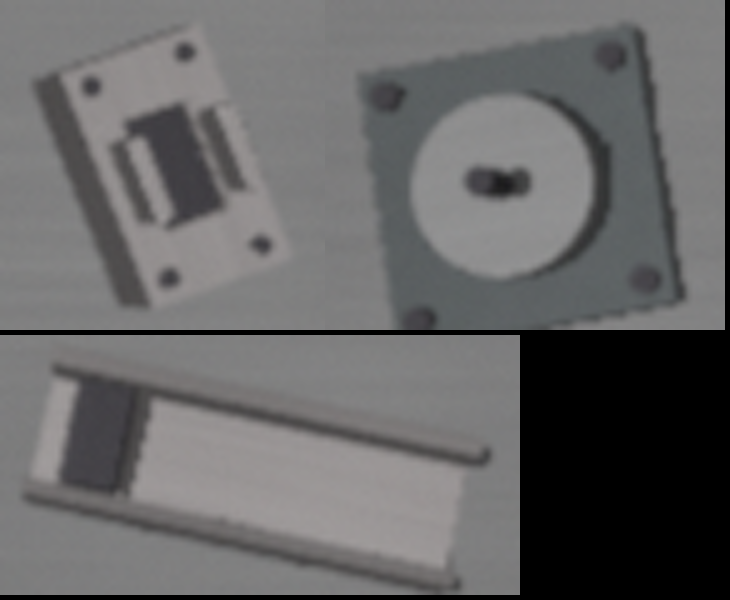

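Run:
```python
from h import *
B=lambda u,v,z:back('t0',u,v,z)
N=np.array([B(400+u/5,215+v/5,44) for u,v in[(92,87),(185,52),(261,244),(168,278)]]); C=np.array([B(400+u/5,215+v/5,44) for u,v in[(60,75),(200,25),(292,255),(152,308)]])
for P in(N,C): e=(P[0]+P[1]-P[2]-P[3])/2; print('nest',P.mean(0).round(1),np.linalg.norm(e[:2]).round(1),np.linalg.norm(P[0]-P[1]).round(1),np.arctan2(e[1],e[0]).round(3))
print('stand',B(145.4,240,30).round(1), 'rad',np.linalg.norm(B(145.4-18.2,240,30)-B(145.4,240,30)))
R=np.array([B(250+u/5,178+(v-335)/5,47) for u,v in[(55,366),(488,454),(458,580),(25,494)]])
e=(R[0]+R[3]-R[1]-R[2])/2; L=np.linalg.norm(e); d=e/L
print('rail',R.mean(0).round(1),L.round(1),'yaw',(np.arctan2(e[1],e[0])-np.pi/2).round(3),'bay',(R.mean(0)-25*d).round(1),'width',np.linalg.norm(R[0]-R[3]))
g=[B(u*.7,v*.7,3) for u,v in[(382,384),(460,363),(478,427),(400,448)]]
print('pad',np.mean(g,0).round(1),[x.round() for x in g])
f=grab('wrist','w0'); d=np.load('pics/w0.npz'); print(d['m'].round(1).tolist()); s=r.sense(); print(s['eef_pos'],(-d['w'][:3,:3].T@d['w'][:3,3]).round(),d['w'][:3,:3].round(2).tolist())
```

```text
nest [ 487.6 -294.7   44. ] 81.4 40.5 0.341
nest [ 487.5 -294.5   44. ] 98.4 60.6 0.341
stand [504.4 294.8  30. ] rad 37.710742952893796
rail [573.3 -25.8  47. ] 179.4 yaw -0.201 bay [568.3 -50.3  47. ] width 54.150673191987984
pad [414.7 -26.4   3. ] [array([445.,  44.,   3.]), array([476., -71.,   3.]), array([384., -96.,   3.]), array([353.,  17.,   3.])]
[[325.2, 0.0, 284.0], [0.0, 325.2, 208.2], [0.0, 0.0, 1.0]]
[ 244.8429225  -574.63460003  230.72354965] [ 307. -547.  374.] [[0.39, -0.92, -0.0], [0.89, 0.38, -0.27], [0.25, 0.1, 0.96]]
```

```bash
cat >> h.py <<'E'
def go(x,y,z,yaw):
    s=r.sense(); p=s['eef_pos']; ro=s['tcp_rot']; w=(ro[2]-yaw); c,t=np.cos(yaw),np.sin(yaw)
    d=np.array([x,y,z])-p
    print('clock',round(s['clock'],2),'at',p.round(1),ro.round(3),'F',s['contact_force'].round(1),'grip',round(float(s['grasp_force']),1),'open',round(float(s['opening'])*85.4,1))
    print('wz %.3f then tx %.1f ty %.1f tz %.1f'%(w,c*d[0]+t*d[1],t*d[0]-c*d[1],-d[2]))
E
python3 -c "
from h import *
go(487.5,-294.5,170,.341)"
```

```text
clock 0.15 at [ 244.8 -574.6  230.7] [-3.141  0.     0.403] F [-0.4 -0.4 -0.7] grip 0.0 open 85.4
wz 0.062 then tx 322.4 ty -182.9 tz 60.7
```

{"fn": "arm_command", "kwargs": {
  "deltas": [
    {"wz": 0.062,"tx": 10,"ty": -5.5},
    {"tx": 35,"ty": -20},
    {"tx": 45,"ty": -25},
    {"tx": 45,"ty": -25},
    {"tx": 45,"ty": -25},
    {"tx": 45,"ty": -25},
    {"tx": 45,"ty": -25},
    {"tx": 45,"ty": -25,"tz": 20}
  ]
}}

```text
schema error: expected keys hand, tx, ty, tz, wx, wy, wz
```

{"fn": "arm_command", "kwargs": {
  "deltas": [
    {"tx": 7,"ty": -7,"tz": 20},
    {"tz": 20},
    {},
    {}
  ]
}}

```text
schema error: expected keys hand, tx, ty, tz, wx, wy, wz
```

Run:
```python
from h import *
go(487.5,-294.5,45,.341)
i=grab('wrist','w1')['image']; cv2.imwrite('pics/w1b.png',cv2.resize(i[:,:,::-1],(800,600),interpolation=cv2.INTER_CUBIC))
print(proj('w1',(487.5,-294.5,44),True)/.7)
```

```text
clock 0.15 at [ 244.8 -574.6  230.7] [-3.141  0.     0.403] F [-0.4 -0.4 -0.7] grip 0.0 open 85.4
wz 0.062 then tx 322.4 ty -182.9 tz 185.7
[ 209.45447051 -120.81237267]
```

View pics/w1b.png

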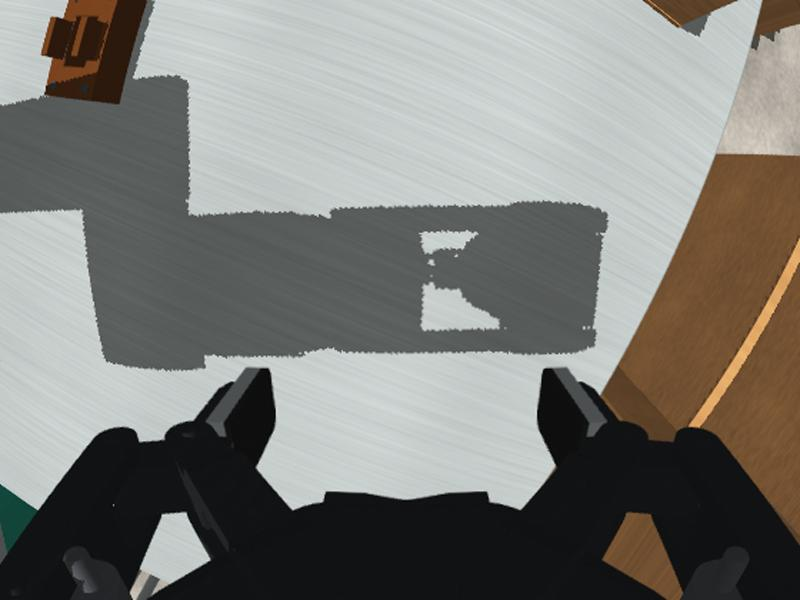

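The rows need every key, so nothing moved. This picture only shows the start view: fingers at (240,420) and (570,420), with the brown decoy at top left.

{"fn": "arm_command", "kwargs": {
  "deltas": [
    {"hand": 85,"wx": 0,"wy": 0,"wz": 0.062,"tx": 10,"ty": -6,"tz": 0},
    {"hand": 85,"wx": 0,"wy": 0,"wz": 0,"tx": 35,"ty": -20,"tz": 0},
    {"hand": 85,"wx": 0,"wy": 0,"wz": 0,"tx": 45,"ty": -25,"tz": 0},
    {"hand": 85,"wx": 0,"wy": 0,"wz": 0,"tx": 45,"ty": -25,"tz": 0},
    {"hand": 85,"wx": 0,"wy": 0,"wz": 0,"tx": 45,"ty": -25,"tz": 0},
    {"hand": 85,"wx": 0,"wy": 0,"wz": 0,"tx": 45,"ty": -25,"tz": 0},
    {"hand": 85,"wx": 0,"wy": 0,"wz": 0,"tx": 45,"ty": -25,"tz": 0},
    {"hand": 85,"wx": 0,"wy": 0,"wz": 0,"tx": 40,"ty": -25,"tz": 20}
  ]
}}

```text
clock: 1.2
eef_pos: [479.8, -304.2, 212.4]
tcp_rot: [3.139, -0.002, 0.341]
contact_force: [0.6, 0.3, 0.3]
opening: 0.994
grasp_force: 0.0
```

{"fn": "arm_command", "kwargs": {
  "deltas": [
    {"hand": 85,"wx": 0,"wy": 0,"wz": 0,"tx": 12,"ty": -7,"tz": 20},
    {"hand": 85,"wx": 0,"wy": 0,"wz": 0,"tx": 0,"ty": 0,"tz": 20},
    {"hand": 85,"wx": 0,"wy": 0,"wz": 0,"tx": 0,"ty": 0,"tz": 0},
    {"hand": 85,"wx": 0,"wy": 0,"wz": 0,"tx": 0,"ty": 0,"tz": 0}
  ]
}}

```text
clock: 1.7
eef_pos: [486.9, -294.8, 171.9]
tcp_rot: [3.141, -0.0, 0.34]
contact_force: [0.1, -0.2, 0.7]
opening: 0.994
grasp_force: 0.0
```

Run:
```python
from h import *
go(487.5,-294.5,45,.341)
i=grab('wrist','w1')['image']; cv2.imwrite('pics/w1b.png',cv2.resize(i[:,:,::-1],(800,600),interpolation=cv2.INTER_CUBIC))
print(proj('w1',(487.5,-294.5,44),True)/.7)
```

```text
clock 1.7 at [ 486.9 -294.8  171.9] [ 3.141 -0.     0.34 ] F [ 0.1 -0.2  0.7] grip 0.0 open 84.9
wz -0.001 then tx 0.7 ty -0.1 tz 126.9
[406.79871164 284.73100163]
```

View pics/w1b.png

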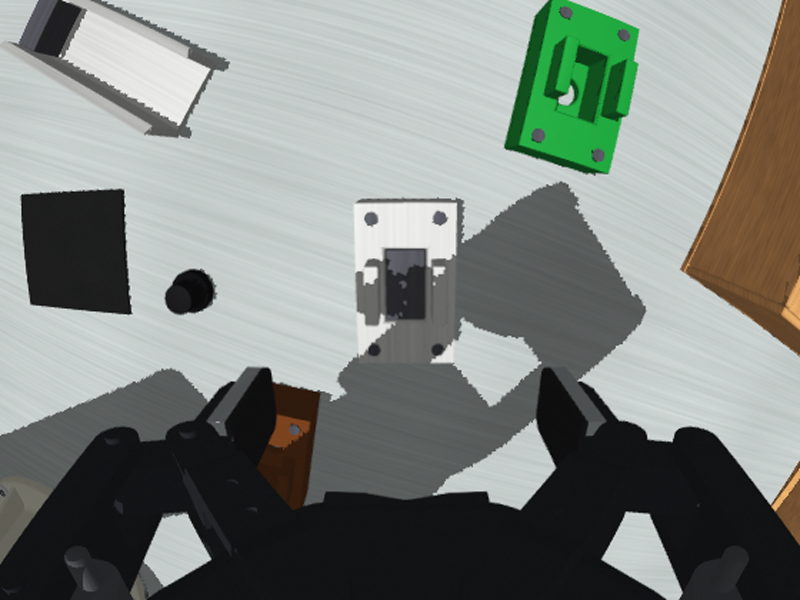

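The bolt holes in the picture, (371,218), (440,217), (437,350) and (374,350), centre on (405.5,284). That agrees with the top-view estimate, so I descend and grip.

{"fn": "arm_command", "kwargs": {
  "deltas": [
    {"hand": 85,"wx": 0,"wy": 0,"wz": 0,"tx": 0.7,"ty": 0.5,"tz": 30},
    {"hand": 85,"wx": 0,"wy": 0,"wz": 0,"tx": 0,"ty": 0,"tz": 35},
    {"hand": 85,"wx": 0,"wy": 0,"wz": 0,"tx": 0,"ty": 0,"tz": 30},
    {"hand": 85,"wx": 0,"wy": 0,"wz": 0,"tx": 0,"ty": 0,"tz": 20},
    {"hand": 85,"wx": 0,"wy": 0,"wz": 0,"tx": 0,"ty": 0,"tz": 11},
    {"hand": 55,"wx": 0,"wy": 0,"wz": 0,"tx": 0,"ty": 0,"tz": 0},
    {"hand": 50,"wx": 0,"wy": 0,"wz": 0,"tx": 0,"ty": 0,"tz": 0},
    {"hand": 30,"wx": 0,"wy": 0,"wz": 0,"tx": 0,"ty": 0,"tz": 0}
  ],
  "squeeze": 80
}}

```text
clock: 2.75
eef_pos: [488.1, -294.9, 46.6]
tcp_rot: [3.141, -0.001, 0.341]
contact_force: [-1.7, 2.6, 5.9]
opening: 0.517
grasp_force: 81.8
```

{"fn": "arm_command", "kwargs": {
  "deltas": [
    {"hand": 30,"wx": 0,"wy": 0,"wz": 0,"tx": 0,"ty": 0,"tz": 0},
    {"hand": 30,"wx": 0,"wy": 0,"wz": 0,"tx": 0,"ty": 0,"tz": 0},
    {"hand": 30,"wx": 0,"wy": 0,"wz": 0,"tx": 0,"ty": 0,"tz": 0},
    {"hand": 30,"wx": 0,"wy": 0,"wz": 0,"tx": 0,"ty": 0,"tz": 0}
  ]
}}

```text
clock: 3.25
eef_pos: [488.1, -294.9, 46.6]
tcp_rot: [3.14, -0.001, 0.341]
contact_force: [-2.0, 3.1, 5.3]
opening: 0.517
grasp_force: 81.8
```

{"fn": "arm_command", "kwargs": {
  "deltas": [
    {"hand": 30,"wx": 0,"wy": 0,"wz": 0,"tx": 0,"ty": 0,"tz": -10},
    {"hand": 30,"wx": 0,"wy": 0,"wz": 0,"tx": 0,"ty": 0,"tz": -25},
    {"hand": 30,"wx": 0,"wy": 0,"wz": 0,"tx": 0,"ty": 0,"tz": -35},
    {"hand": 30,"wx": 0,"wy": 0,"wz": 0,"tx": 0,"ty": 0,"tz": -35},
    {"hand": 30,"wx": 0,"wy": 0,"wz": 0,"tx": 0,"ty": 0,"tz": -15},
    {"hand": 30,"wx": 0,"wy": 0,"wz": 0,"tx": 5,"ty": -13,"tz": 0},
    {"hand": 30,"wx": 0,"wy": 0,"wz": 0,"tx": 10,"ty": -25,"tz": 0},
    {"hand": 30,"wx": 0,"wy": 0,"wz": 0,"tx": 13,"ty": -34,"tz": 0}
  ]
}}

```text
clock: 4.25
eef_pos: [488.6, -215.8, 163.4]
tcp_rot: [-3.139, 0.002, 0.34]
contact_force: [0.0, -0.1, -8.0]
opening: 0.52
grasp_force: 83.9
```

{"fn": "arm_command", "kwargs": {
  "deltas": [
    {"hand": 30,"wx": 0,"wy": 0,"wz": 0,"tx": 14,"ty": -36,"tz": 0},
    {"hand": 30,"wx": 0,"wy": 0,"wz": 0,"tx": 14,"ty": -36,"tz": 0},
    {"hand": 30,"wx": 0,"wy": 0,"wz": 0,"tx": 14,"ty": -36,"tz": 0},
    {"hand": 30,"wx": 0,"wy": 0,"wz": 0,"tx": 14,"ty": -36,"tz": 0},
    {"hand": 30,"wx": 0,"wy": 0,"wz": 0,"tx": 14,"ty": -36,"tz": 0},
    {"hand": 30,"wx": 0,"wy": 0,"wz": 0,"tx": 14,"ty": -36,"tz": 0},
    {"hand": 30,"wx": 0,"wy": 0,"wz": 0,"tx": 14,"ty": -36,"tz": 0},
    {"hand": 30,"wx": 0,"wy": 0,"wz": 0,"tx": 14,"ty": -36,"tz": 0}
  ]
}}

```text
clock: 5.25
eef_pos: [497.2, 93.1, 163.5]
tcp_rot: [-3.141, 0.003, 0.341]
contact_force: [1.2, 0.4, -8.2]
opening: 0.519
grasp_force: 84.0
```

{"fn": "arm_command", "kwargs": {
  "deltas": [
    {"hand": 30,"wx": 0,"wy": 0,"wz": 0,"tx": 14,"ty": -36,"tz": 0},
    {"hand": 30,"wx": 0,"wy": 0,"wz": 0,"tx": 14,"ty": -36,"tz": 0},
    {"hand": 30,"wx": 0,"wy": 0,"wz": 0,"tx": 12,"ty": -28,"tz": 0},
    {"hand": 30,"wx": 0,"wy": 0,"wz": 0,"tx": 5,"ty": -15,"tz": 0},
    {"hand": 30,"wx": 0,"wy": 0,"wz": 0,"tx": 0,"ty": 0,"tz": 0},
    {"hand": 30,"wx": 0,"wy": 0,"wz": 0,"tx": 0,"ty": 0,"tz": 0}
  ]
}}

```text
clock: 6.0
eef_pos: [502.4, 214.0, 164.6]
tcp_rot: [3.141, 0.002, 0.341]
contact_force: [-0.1, -0.1, -7.3]
opening: 0.516
grasp_force: 84.1
```

Run:
```python
from h import *
go(504.4,294.8,100,.341)
print(r.sense()['qpos'].round(2))
f=grab('top','t2')['image']; g=grab('wrist','w2')['image']
i=cv2.resize(g[:,:,::-1],(448,336)); j=cv2.resize(f[170:310,80:220,::-1],(350,350),interpolation=cv2.INTER_CUBIC)
o=np.zeros((350,800,3),np.uint8);o[:336,:448]=i;o[:,450:]=j; cv2.imwrite('pics/c2.png',o)
```

```text
clock 6.0 at [502.4 214.  164.6] [3.141e+00 2.000e-03 3.410e-01] F [-0.1 -0.1 -7.3] grip 84.1 open 44.1
wz -0.000 then tx 28.9 ty -75.5 tz 64.6
[ 0.4   0.31  1.86 -0.    0.97  1.63]
```

View pics/c2.png

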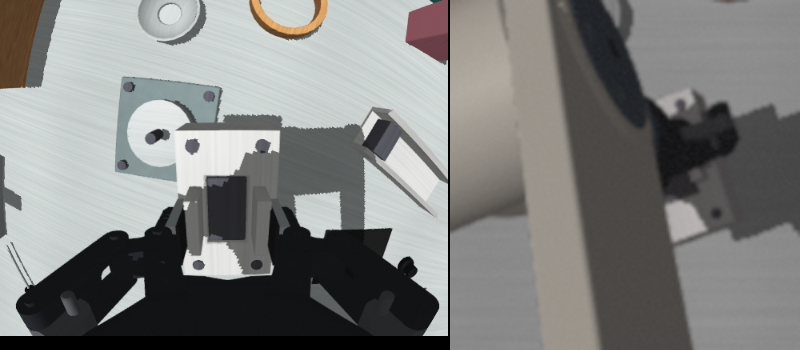

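The wrist view shows the nest held with bolts at (192,146), (262,146), (198,265) and (256,265). The move stopped 80 mm short, so the stand is still visible, with base bolts at (129,87), (209,97) and (123,164) and pin top about (151,139).

Run:
```python
from h import *
k=1.25
b=lambda u,v,z:back('w2',u*k,v*k,z,True).round(1)
N=np.array([b(u,v,162) for u,v in[(192,146),(262,146),(256,265),(198,265)]]); print(N.mean(0),np.linalg.norm(N[0]-N[1]),np.linalg.norm(N[0]-N[3]))
for z in(10,14): 
  P=[b(129,87,z),b(209,97,z),b(123,164,z)]; print(z,(P[1]+P[2])/2,[np.linalg.norm(P[0]-x).round() for x in P])
print('pin top',b(151,139,62),'seat left/top/bot',b(127,132,30),b(155,99,30),b(160,167,30))
print('expected pin top',proj('w2',(504.4,294.8,62),True)/k,'seat',proj('w2',(504.4,294.8,30),True)/k)
i=np.load('pics/w2.npz')['i'][:,:,::-1]; cv2.imwrite('pics/c3.png',cv2.resize(i[85:235,130:330],(800,600),interpolation=cv2.INTER_CUBIC))
```

```text
[500.725 214.175 162.   ] 40.23257386745224 82.99445764627906
10 [503.1  295.05  10.  ] [np.float64(0.0), np.float64(97.0), np.float64(95.0)]
14 [503.95 294.25  14.  ] [np.float64(0.0), np.float64(95.0), np.float64(94.0)]
pin top [503.4 294.6  62. ] seat left/top/bot [493.9 331.8  30. ] [539.  310.6  30. ] [467.5 283.1  30. ]
expected pin top [151.04868718 137.99150715] seat [159.15731043 133.19965113]
```

View pics/c3.png

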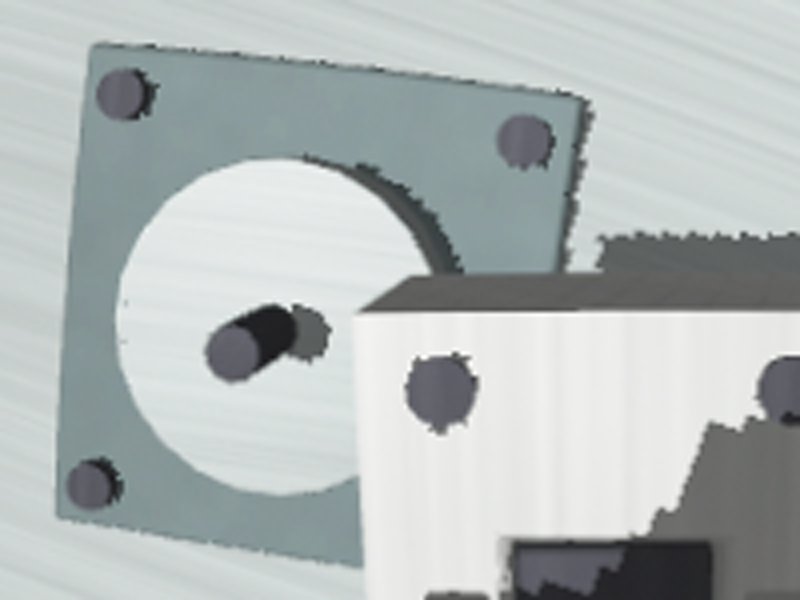

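{"fn": "arm_command", "kwargs": {
  "deltas": [
    {"hand": 30,"wx": 0,"wy": 0,"wz": 0,"tx": 5,"ty": -13,"tz": 0},
    {"hand": 30,"wx": 0,"wy": 0,"wz": 0,"tx": 10,"ty": -25,"tz": 0},
    {"hand": 30,"wx": 0,"wy": 0,"wz": 0,"tx": 10,"ty": -25,"tz": 0},
    {"hand": 30,"wx": 0,"wy": 0,"wz": 0,"tx": 4,"ty": -12.4,"tz": 0},
    {"hand": 30,"wx": 0,"wy": 0,"wz": 0,"tx": 0,"ty": 0,"tz": 10},
    {"hand": 30,"wx": 0,"wy": 0,"wz": 0,"tx": 0,"ty": 0,"tz": 20},
    {"hand": 30,"wx": 0,"wy": 0,"wz": 0,"tx": 0,"ty": 0,"tz": 15},
    {"hand": 30,"wx": 0,"wy": 0,"wz": 0,"tx": 0,"ty": 0,"tz": 0}
  ]
}}

```text
clock: 7.1
eef_pos: [504.3, 294.4, 118.7]
tcp_rot: [3.141, 0.003, 0.34]
contact_force: [-0.7, 0.2, -8.6]
opening: 0.517
grasp_force: 84.2
```

{"fn": "arm_command", "kwargs": {
  "deltas": [
    {"hand": 30,"wx": 0,"wy": 0,"wz": 0,"tx": 0,"ty": 0,"tz": 5},
    {"hand": 30,"wx": 0,"wy": 0,"wz": 0,"tx": 0,"ty": 0,"tz": 5},
    {"hand": 30,"wx": 0,"wy": 0,"wz": 0,"tx": 0,"ty": 0,"tz": 5},
    {"hand": 30,"wx": 0,"wy": 0,"wz": 0,"tx": 0,"ty": 0,"tz": 5},
    {"hand": 30,"wx": 0,"wy": 0,"wz": 0,"tx": 0,"ty": 0,"tz": 0}
  ]
}}

```text
clock: 7.72
eef_pos: [505.0, 295.4, 99.8]
tcp_rot: [3.141, 0.001, 0.341]
contact_force: [-0.1, -0.4, -8.2]
opening: 0.516
grasp_force: 84.2
```

{"fn": "arm_command", "kwargs": {
  "deltas": [
    {"hand": 30,"wx": 0,"wy": 0,"wz": 0,"tx": 0,"ty": 0,"tz": 5},
    {"hand": 30,"wx": 0,"wy": 0,"wz": 0,"tx": 0,"ty": 0,"tz": 5},
    {"hand": 30,"wx": 0,"wy": 0,"wz": 0,"tx": 0,"ty": 0,"tz": 5},
    {"hand": 30,"wx": 0,"wy": 0,"wz": 0,"tx": 0,"ty": 0,"tz": 3},
    {"hand": 30,"wx": 0,"wy": 0,"wz": 0,"tx": 0,"ty": 0,"tz": 2},
    {"hand": 30,"wx": 0,"wy": 0,"wz": 0,"tx": 0,"ty": 0,"tz": 0}
  ]
}}

```text
clock: 8.48
eef_pos: [505.2, 295.6, 80.2]
tcp_rot: [3.142, 0.0, 0.341]
contact_force: [0.0, -0.1, -5.9]
opening: 0.518
grasp_force: 84.4
```

{"fn": "arm_command", "kwargs": {
  "deltas": [
    {"hand": 30,"wx": 0,"wy": 0,"wz": 0,"tx": 0,"ty": 0,"tz": 1.5},
    {"hand": 30,"wx": 0,"wy": 0,"wz": 0,"tx": 0,"ty": 0,"tz": 1.5},
    {"hand": 30,"wx": 0,"wy": 0,"wz": 0,"tx": 0,"ty": 0,"tz": 0},
    {"hand": 30,"wx": 0,"wy": 0,"wz": 0,"tx": 0,"ty": 0,"tz": 0}
  ]
}}

```text
clock: 8.98
eef_pos: [505.3, 295.6, 77.3]
tcp_rot: [-3.142, -0.0, 0.341]
contact_force: [0.4, 0.0, -4.9]
opening: 0.523
grasp_force: 84.4
```

{"fn": "arm_command", "kwargs": {
  "deltas": [
    {"hand": 30,"wx": 0,"wy": 0,"wz": 0,"tx": 0,"ty": 0,"tz": 1},
    {"hand": 30,"wx": 0,"wy": 0,"wz": 0,"tx": 0,"ty": 0,"tz": 0},
    {"hand": 30,"wx": 0,"wy": 0,"wz": 0,"tx": 0,"ty": 0,"tz": 0.7},
    {"hand": 30,"wx": 0,"wy": 0,"wz": 0,"tx": 0,"ty": 0,"tz": 0},
    {"hand": 30,"wx": 0,"wy": 0,"wz": 0,"tx": 0,"ty": 0,"tz": 0}
  ]
}}

```text
clock: 9.6
eef_pos: [505.5, 295.7, 76.6]
tcp_rot: [-3.141, -0.001, 0.341]
contact_force: [-3.6, -1.0, 9.0]
opening: 0.517
grasp_force: 86.2
```

{"fn": "arm_command", "kwargs": {
  "deltas": [
    {"hand": 48,"wx": 0,"wy": 0,"wz": 0,"tx": 0,"ty": 0,"tz": 0},
    {"hand": 52,"wx": 0,"wy": 0,"wz": 0,"tx": 0,"ty": 0,"tz": 0},
    {"hand": 65,"wx": 0,"wy": 0,"wz": 0,"tx": 0,"ty": 0,"tz": 0},
    {"hand": 85,"wx": 0,"wy": 0,"wz": 0,"tx": 0,"ty": 0,"tz": 0},
    {"hand": 85,"wx": 0,"wy": 0,"wz": 0,"tx": 0,"ty": 0,"tz": -10},
    {"hand": 85,"wx": 0,"wy": 0,"wz": 0,"tx": 0,"ty": 0,"tz": -25},
    {"hand": 85,"wx": 0,"wy": 0,"wz": 0,"tx": 0,"ty": 0,"tz": -30},
    {"hand": 85,"wx": 0,"wy": 0,"wz": 0,"tx": 0,"ty": 0,"tz": -30}
  ]
}}

```text
clock: 10.6
eef_pos: [505.3, 295.6, 172.2]
tcp_rot: [-3.141, -0.0, 0.341]
contact_force: [0.7, 0.2, -0.1]
opening: 0.997
grasp_force: 0.0
```

{"fn": "arm_command", "kwargs": {
  "deltas": [
    {"hand": 85,"wx": 0,"wy": 0,"wz": 0,"tx": 0,"ty": 0,"tz": -10},
    {"hand": 85,"wx": 0,"wy": 0,"wz": -0.17,"tx": 0,"ty": 0,"tz": 0},
    {"hand": 85,"wx": 0,"wy": 0,"wz": -0.17,"tx": 0,"ty": 0,"tz": 0},
    {"hand": 85,"wx": 0,"wy": 0,"wz": -0.17,"tx": 0,"ty": 0,"tz": 0},
    {"hand": 85,"wx": 0,"wy": 0,"wz": -0.17,"tx": 0,"ty": 0,"tz": 0},
    {"hand": 85,"wx": 0,"wy": 0,"wz": -0.17,"tx": 0,"ty": 0,"tz": 0},
    {"hand": 85,"wx": 0,"wy": 0,"wz": -0.17,"tx": 0,"ty": 0,"tz": 0},
    {"hand": 85,"wx": 0,"wy": 0,"wz": -0.17,"tx": 0,"ty": 0,"tz": 0}
  ]
}}

```text
clock: 11.6
eef_pos: [504.9, 295.4, 179.9]
tcp_rot: [-3.141, 0.001, 1.536]
contact_force: [0.2, -0.3, 1.1]
opening: 0.993
grasp_force: 0.0
```

{"fn": "arm_command", "kwargs": {
  "deltas": [
    {"hand": 85,"wx": 0,"wy": 0,"wz": -0.17,"tx": 0,"ty": 0,"tz": 0},
    {"hand": 85,"wx": 0,"wy": 0,"wz": -0.17,"tx": 0,"ty": 0,"tz": 0},
    {"hand": 85,"wx": 0,"wy": 0,"wz": -0.041,"tx": 0,"ty": 0,"tz": 0},
    {"hand": 85,"wx": 0,"wy": 0,"wz": 0,"tx": 0,"ty": 0,"tz": 0},
    {"hand": 85,"wx": 0,"wy": 0,"wz": 0,"tx": 0,"ty": 0,"tz": 0}
  ]
}}

```text
clock: 12.22
eef_pos: [505.1, 295.5, 180.3]
tcp_rot: [-3.141, 0.0, 1.911]
contact_force: [-0.0, 0.8, 0.9]
opening: 0.995
grasp_force: 0.0
```

Run:
```python
from h import *
go(505,295.5,80,.341+np.pi/2)
i=grab('wrist','w3')['image']; cv2.imwrite('pics/w3b.png',cv2.resize(i[:,:,::-1],(800,600),interpolation=cv2.INTER_CUBIC))
print(proj('w3',(504.7,295.5,94),True)/.7)
```

```text
clock 12.22 at [505.1 295.5 180.3] [-3.141  0.     1.911] F [-0.   0.8  0.9] grip 0.0 open 84.9
wz -0.001 then tx 0.0 ty -0.1 tz 100.3
[404.37080519 306.19011471]
```

View pics/w3b.png

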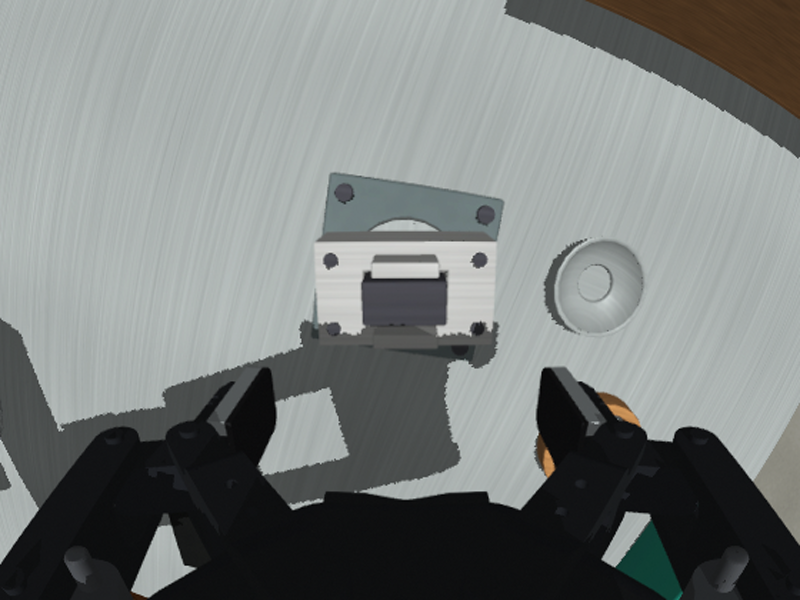

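Run:
```python
from h import *
b=lambda u,v,z:back('w3',u*.7,v*.7,z,True)
I=[b(*p,94) for p in[(362,275.5),(448,275.5),(447,325),(363,325)]]
N=[b(*p,74) for p in[(330,261),(480,260),(478,329),(333,328)]]
n=lambda a,b:np.linalg.norm(a-b).round(1)
for P in(I,N): print(np.mean(P,0).round(1),n(P[0],P[1]),n(P[1],P[2]),np.round(np.arctan2(*(P[0]-P[1])[1::-1]),3))
print(b(344,192,12).round(1),b(485,214,12).round(1),b(460,349,12).round(1),(b(344,192,12)+b(460,349,12)).round(1)/2)
```

```text
[504.  298.4  94. ] 43.7 26.6 -2.801
[505. 296.  74.] 82.7 40.2 -2.794
[448.  333.8  12. ] [542.3 351.7  12. ] [561.5 255.1  12. ] [504.75 294.45  12.  ]
```

{"fn": "arm_command", "kwargs": {
  "deltas": [
    {"hand": 85,"wx": 0,"wy": 0,"wz": 0,"tx": 1.5,"ty": 0,"tz": 25},
    {"hand": 85,"wx": 0,"wy": 0,"wz": 0,"tx": 0,"ty": 0,"tz": 30},
    {"hand": 85,"wx": 0,"wy": 0,"wz": 0,"tx": 0,"ty": 0,"tz": 25},
    {"hand": 85,"wx": 0,"wy": 0,"wz": 0,"tx": 0,"ty": 0,"tz": 15},
    {"hand": 85,"wx": 0,"wy": 0,"wz": 0,"tx": 0,"ty": 0,"tz": 8},
    {"hand": 60,"wx": 0,"wy": 0,"wz": 0,"tx": 0,"ty": 0,"tz": 0},
    {"hand": 54,"wx": 0,"wy": 0,"wz": 0,"tx": 0,"ty": 0,"tz": 0},
    {"hand": 48,"wx": 0,"wy": 0,"wz": 0,"tx": 0,"ty": 0,"tz": 0}
  ],
  "squeeze": 40
}}

```text
clock: 13.28
eef_pos: [505.3, 297.3, 78.4]
tcp_rot: [3.14, -0.0, 1.912]
contact_force: [-0.1, -0.1, -0.7]
opening: 0.565
grasp_force: 0.0
```

{"fn": "arm_command", "kwargs": {
  "deltas": [
    {"hand": 44,"wx": 0,"wy": 0,"wz": 0,"tx": 0,"ty": 0,"tz": 0},
    {"hand": 40,"wx": 0,"wy": 0,"wz": 0,"tx": 0,"ty": 0,"tz": 0},
    {"hand": 30,"wx": 0,"wy": 0,"wz": 0,"tx": 0,"ty": 0,"tz": 0},
    {"hand": 30,"wx": 0,"wy": 0,"wz": 0,"tx": 0,"ty": 0,"tz": 0}
  ]
}}

```text
clock: 13.78
eef_pos: [505.1, 297.2, 78.4]
tcp_rot: [3.141, -0.0, 1.912]
contact_force: [-1.8, -0.8, 7.0]
opening: 0.501
grasp_force: 39.6
```

{"fn": "arm_command", "kwargs": {
  "deltas": [
    {"hand": 30,"wx": 0,"wy": 0,"wz": 0,"tx": 0,"ty": 0,"tz": -3},
    {"hand": 30,"wx": 0,"wy": 0,"wz": 0,"tx": 0,"ty": 0,"tz": -7},
    {"hand": 30,"wx": 0,"wy": 0,"wz": 0,"tx": 0,"ty": 0,"tz": -15},
    {"hand": 30,"wx": 0,"wy": 0,"wz": 0,"tx": 0,"ty": 0,"tz": -20},
    {"hand": 30,"wx": 0,"wy": 0,"wz": 0,"tx": 0,"ty": 0,"tz": -20},
    {"hand": 30,"wx": 0,"wy": 0,"wz": 0,"tx": 0,"ty": 0,"tz": -10},
    {"hand": 30,"wx": 0,"wy": 0,"wz": 0.1,"tx": 0,"ty": 0,"tz": -5},
    {"hand": 30,"wx": 0,"wy": 0,"wz": 0.142,"tx": 0,"ty": 0,"tz": 0}
  ]
}}

```text
clock: 14.78
eef_pos: [504.9, 297.1, 158.3]
tcp_rot: [3.141, -0.0, 1.666]
contact_force: [-0.2, -0.7, -2.1]
opening: 0.506
grasp_force: 41.3
```

{"fn": "arm_command", "kwargs": {
  "deltas": [
    {"hand": 30,"wx": 0,"wy": 0,"wz": 0.15,"tx": 0,"ty": 0,"tz": 0},
    {"hand": 30,"wx": 0,"wy": 0,"wz": 0.15,"tx": 0,"ty": 0,"tz": 0},
    {"hand": 30,"wx": 0,"wy": 0,"wz": 0,"tx": -15,"ty": -1,"tz": 0},
    {"hand": 30,"wx": 0,"wy": 0,"wz": 0,"tx": -30,"ty": -2,"tz": 0},
    {"hand": 30,"wx": 0,"wy": 0,"wz": 0,"tx": -40,"ty": -3,"tz": 0},
    {"hand": 30,"wx": 0,"wy": 0,"wz": 0,"tx": -40,"ty": -3,"tz": 0},
    {"hand": 30,"wx": 0,"wy": 0,"wz": 0,"tx": -40,"ty": -3,"tz": 0},
    {"hand": 30,"wx": 0,"wy": 0,"wz": 0,"tx": -40,"ty": -3,"tz": 0}
  ]
}}

```text
clock: 15.78
eef_pos: [448.0, 97.3, 157.7]
tcp_rot: [-3.142, 0.0, 1.374]
contact_force: [0.6, -0.6, -1.7]
opening: 0.502
grasp_force: 41.3
```

{"fn": "arm_command", "kwargs": {
  "deltas": [
    {"hand": 30,"wx": 0,"wy": 0,"wz": 0,"tx": -40,"ty": -3,"tz": 0},
    {"hand": 30,"wx": 0,"wy": 0,"wz": 0,"tx": -40,"ty": -3,"tz": 0},
    {"hand": 30,"wx": 0,"wy": 0,"wz": 0,"tx": -32,"ty": -2,"tz": 0},
    {"hand": 30,"wx": 0,"wy": 0,"wz": 0,"tx": -18,"ty": -1,"tz": 10},
    {"hand": 30,"wx": 0,"wy": 0,"wz": 0,"tx": 0,"ty": 0,"tz": 20},
    {"hand": 30,"wx": 0,"wy": 0,"wz": 0,"tx": 0,"ty": 0,"tz": 0},
    {"hand": 30,"wx": 0,"wy": 0,"wz": 0,"tx": 0,"ty": 0,"tz": 0}
  ]
}}

```text
clock: 16.65
eef_pos: [414.3, -26.6, 128.1]
tcp_rot: [3.141, 0.0, 1.371]
contact_force: [0.6, 0.3, -1.5]
opening: 0.503
grasp_force: 41.3
```

Run:
```python
from h import *
go(414.7,-26.4,19.4,1.37)
i=grab('wrist','w4')['image']; cv2.imwrite('pics/w4b.png',cv2.resize(i[:,:,::-1],(800,600),interpolation=cv2.INTER_CUBIC))
```

```text
clock 16.65 at [414.3 -26.6 128.1] [3.141 0.    1.371] F [ 0.6  0.3 -1.5] grip 41.3 open 43.0
wz 0.001 then tx 0.2 ty 0.3 tz 108.7
```

View pics/w4b.png

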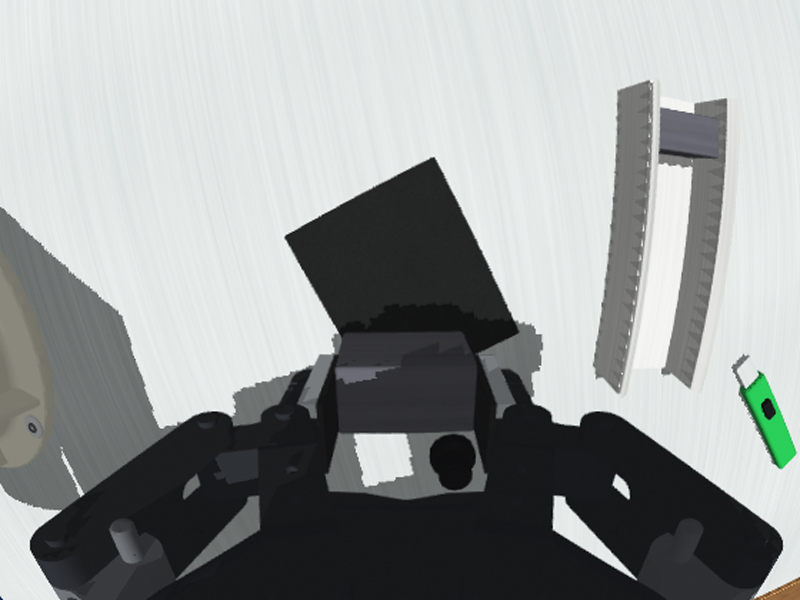

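The wrist view shows the insert held level at (405,380) above the pad, with the rail at the right and the spare at (690,130). I lower it to the pad.

{"fn": "arm_command", "kwargs": {
  "deltas": [
    {"hand": 30,"wx": 0,"wy": 0,"wz": 0,"tx": 0,"ty": 0,"tz": 25},
    {"hand": 30,"wx": 0,"wy": 0,"wz": 0,"tx": 0,"ty": 0,"tz": 30},
    {"hand": 30,"wx": 0,"wy": 0,"wz": 0,"tx": 0,"ty": 0,"tz": 25},
    {"hand": 30,"wx": 0,"wy": 0,"wz": 0,"tx": 0,"ty": 0,"tz": 15},
    {"hand": 30,"wx": 0,"wy": 0,"wz": 0,"tx": 0,"ty": 0,"tz": 8},
    {"hand": 30,"wx": 0,"wy": 0,"wz": 0,"tx": 0,"ty": 0,"tz": 3},
    {"hand": 30,"wx": 0,"wy": 0,"wz": 0,"tx": 0,"ty": 0,"tz": 0},
    {"hand": 30,"wx": 0,"wy": 0,"wz": 0,"tx": 0,"ty": 0,"tz": 0}
  ]
}}

```text
clock: 17.7
eef_pos: [414.8, -26.5, 22.1]
tcp_rot: [3.141, -0.0, 1.37]
contact_force: [-0.2, 0.2, -1.7]
opening: 0.503
grasp_force: 41.3
```

{"fn": "arm_command", "kwargs": {
  "deltas": [
    {"hand": 30,"wx": 0,"wy": 0,"wz": 0,"tx": 0,"ty": 0,"tz": 1},
    {"hand": 30,"wx": 0,"wy": 0,"wz": 0,"tx": 0,"ty": 0,"tz": 1},
    {"hand": 30,"wx": 0,"wy": 0,"wz": 0,"tx": 0,"ty": 0,"tz": 0.6},
    {"hand": 30,"wx": 0,"wy": 0,"wz": 0,"tx": 0,"ty": 0,"tz": 0},
    {"hand": 30,"wx": 0,"wy": 0,"wz": 0,"tx": 0,"ty": 0,"tz": 0}
  ]
}}

```text
clock: 18.32
eef_pos: [414.6, -26.5, 20.0]
tcp_rot: [3.141, -0.0, 1.37]
contact_force: [-4.2, 0.2, 20.7]
opening: 0.505
grasp_force: 43.5
```

{"fn": "arm_command", "kwargs": {
  "deltas": [
    {"hand": 46,"wx": 0,"wy": 0,"wz": 0,"tx": 0,"ty": 0,"tz": -0.4},
    {"hand": 50,"wx": 0,"wy": 0,"wz": 0,"tx": 0,"ty": 0,"tz": 0},
    {"hand": 65,"wx": 0,"wy": 0,"wz": 0,"tx": 0,"ty": 0,"tz": 0},
    {"hand": 80,"wx": 0,"wy": 0,"wz": 0,"tx": 0,"ty": 0,"tz": 0},
    {"hand": 80,"wx": 0,"wy": 0,"wz": 0,"tx": 0,"ty": 0,"tz": -10},
    {"hand": 80,"wx": 0,"wy": 0,"wz": 0,"tx": 0,"ty": 0,"tz": -20},
    {"hand": 80,"wx": 0,"wy": 0,"wz": 0,"tx": 0,"ty": 0,"tz": -25},
    {"hand": 80,"wx": 0,"wy": 0,"wz": 0.1,"tx": 0,"ty": 0,"tz": -20}
  ]
}}

```text
clock: 19.32
eef_pos: [414.6, -26.5, 95.9]
tcp_rot: [3.141, -0.0, 1.268]
contact_force: [-0.5, -0.2, 0.5]
opening: 0.936
grasp_force: 0.0
```

{"fn": "arm_command", "kwargs": {
  "deltas": [
    {"hand": 80,"wx": 0,"wy": 0,"wz": 0.17,"tx": 0,"ty": 0,"tz": 0},
    {"hand": 80,"wx": 0,"wy": 0,"wz": 0.17,"tx": 0,"ty": 0,"tz": 0},
    {"hand": 80,"wx": 0,"wy": 0,"wz": 0.17,"tx": 0,"ty": 0,"tz": 0},
    {"hand": 80,"wx": 0,"wy": 0,"wz": 0.17,"tx": 0,"ty": 0,"tz": 0},
    {"hand": 80,"wx": 0,"wy": 0,"wz": 0.17,"tx": 0,"ty": 0,"tz": 0},
    {"hand": 80,"wx": 0,"wy": 0,"wz": 0.17,"tx": 0,"ty": 0,"tz": 0},
    {"hand": 80,"wx": 0,"wy": 0,"wz": 0.17,"tx": 0,"ty": 0,"tz": 0},
    {"hand": 80,"wx": 0,"wy": 0,"wz": 0.17,"tx": 0,"ty": 0,"tz": 0}
  ]
}}

```text
clock: 20.32
eef_pos: [414.4, -26.4, 95.0]
tcp_rot: [-3.142, -0.0, -0.096]
contact_force: [-0.3, 0.8, -0.1]
opening: 0.938
grasp_force: 0.0
```

{"fn": "arm_command", "kwargs": {
  "deltas": [
    {"hand": 80,"wx": 0,"wy": 0,"wz": 0.111,"tx": 0,"ty": 0,"tz": 0},
    {"hand": 80,"wx": 0,"wy": 0,"wz": 0,"tx": 0,"ty": 0,"tz": 0},
    {"hand": 80,"wx": 0,"wy": 0,"wz": 0,"tx": 0,"ty": 0,"tz": 0}
  ]
}}

```text
clock: 20.7
eef_pos: [414.4, -26.5, 94.7]
tcp_rot: [-3.142, -0.0, -0.199]
contact_force: [-0.4, -0.3, -0.3]
opening: 0.937
grasp_force: 0.0
```

Run:
```python
from h import *
go(414.6,-26.5,18.5,-.201)
f=grab('wrist','w5')['image']
# insert (bluish dark steel) vs black pad: print expected corner px and local segmentation
c,s=np.cos(-.201),np.sin(-.201)
for a,b in[(22,12),(22,-12),(-22,-12),(-22,12)]: print(proj('w5',(414.6+a*c-b*s,-26.5+a*s+b*c,35),True).round(1))
```

```text
clock 20.7 at [414.4 -26.5  94.7] [-3.142 -0.    -0.199] F [-0.4 -0.3 -0.3] grip 0.0 open 80.0
wz 0.002 then tx 0.2 ty 0.0 tz 76.2
[266.7 191.7]
[304.2 191.8]
[302.8 255.1]
[267.5 255. ]
```

{"fn": "arm_command", "kwargs": {
  "deltas": [
    {"hand": 80,"wx": 0,"wy": 0,"wz": 0,"tx": 0.2,"ty": 0,"tz": 20},
    {"hand": 80,"wx": 0,"wy": 0,"wz": 0,"tx": 0,"ty": 0,"tz": 30},
    {"hand": 80,"wx": 0,"wy": 0,"wz": 0,"tx": 0,"ty": 0,"tz": 18},
    {"hand": 80,"wx": 0,"wy": 0,"wz": 0,"tx": 0,"ty": 0,"tz": 8},
    {"hand": 60,"wx": 0,"wy": 0,"wz": 0,"tx": 0,"ty": 0,"tz": 0},
    {"hand": 45,"wx": 0,"wy": 0,"wz": 0,"tx": 0,"ty": 0,"tz": 0},
    {"hand": 35,"wx": 0,"wy": 0,"wz": 0,"tx": 0,"ty": 0,"tz": 0},
    {"hand": 29,"wx": 0,"wy": 0,"wz": 0,"tx": 0,"ty": 0,"tz": 0}
  ]
}}

```text
clock: 21.75
eef_pos: [414.9, -26.5, 18.8]
tcp_rot: [-3.141, -0.001, -0.201]
contact_force: [-0.1, -0.3, 0.1]
opening: 0.338
grasp_force: 0.0
```

{"fn": "arm_command", "kwargs": {
  "deltas": [
    {"hand": 26,"wx": 0,"wy": 0,"wz": 0,"tx": 0,"ty": 0,"tz": 0},
    {"hand": 24,"wx": 0,"wy": 0,"wz": 0,"tx": 0,"ty": 0,"tz": 0},
    {"hand": 22,"wx": 0,"wy": 0,"wz": 0,"tx": 0,"ty": 0,"tz": 0},
    {"hand": 12,"wx": 0,"wy": 0,"wz": 0,"tx": 0,"ty": 0,"tz": 0},
    {"hand": 12,"wx": 0,"wy": 0,"wz": 0,"tx": 0,"ty": 0,"tz": 0},
    {"hand": 12,"wx": 0,"wy": 0,"wz": 0,"tx": 0,"ty": 0,"tz": 0}
  ]
}}

```text
clock: 22.5
eef_pos: [414.7, -26.6, 18.6]
tcp_rot: [3.141, -0.0, -0.201]
contact_force: [-1.3, -1.6, 5.7]
opening: 0.27
grasp_force: 39.2
```

{"fn": "arm_command", "kwargs": {
  "deltas": [
    {"hand": 12,"wx": 0,"wy": 0,"wz": 0,"tx": 0,"ty": 0,"tz": -5},
    {"hand": 12,"wx": 0,"wy": 0,"wz": 0,"tx": 0,"ty": 0,"tz": -20},
    {"hand": 12,"wx": 0,"wy": 0,"wz": 0,"tx": 0,"ty": 0,"tz": -30},
    {"hand": 12,"wx": 0,"wy": 0,"wz": 0,"tx": 0,"ty": 0,"tz": -25},
    {"hand": 12,"wx": 0,"wy": 0,"wz": 0,"tx": 20,"ty": -2,"tz": -5},
    {"hand": 12,"wx": 0,"wy": 0,"wz": 0,"tx": 35,"ty": -2,"tz": 0},
    {"hand": 12,"wx": 0,"wy": 0,"wz": 0,"tx": 25,"ty": -2,"tz": 0},
    {"hand": 12,"wx": 0,"wy": 0,"wz": 0,"tx": 0,"ty": 0,"tz": 0}
  ]
}}

```text
clock: 23.5
eef_pos: [495.7, -36.7, 103.5]
tcp_rot: [-3.141, -0.001, -0.201]
contact_force: [-0.2, 0.3, -2.5]
opening: 0.271
grasp_force: 39.8
```

{"fn": "arm_command", "kwargs": {
  "deltas": [
    {"hand": 12,"wx": 0,"wy": 0,"wz": 0,"tx": 0,"ty": 0,"tz": 0},
    {"hand": 12,"wx": 0,"wy": 0,"wz": 0,"tx": 0,"ty": 0,"tz": 0}
  ]
}}

```text
clock: 23.75
eef_pos: [493.0, -36.5, 103.2]
tcp_rot: [3.141, 0.001, -0.201]
contact_force: [-0.4, -0.1, -1.5]
opening: 0.274
grasp_force: 39.8
```

Run:
```python
from h import *
go(568.3,-50.3,21.6,-.201)
i=grab('wrist','w6')['image']; cv2.imwrite('pics/w6b.png',cv2.resize(i[60:360,60:460,::-1],(800,600),interpolation=cv2.INTER_CUBIC))
```

```text
clock 23.75 at [493.  -36.5 103.2] [ 3.141e+00  1.000e-03 -2.010e-01] F [-0.4 -0.1 -1.5] grip 39.8 open 23.4
wz -0.000 then tx 76.6 ty -1.5 tz 81.6
```

View pics/w6b.png

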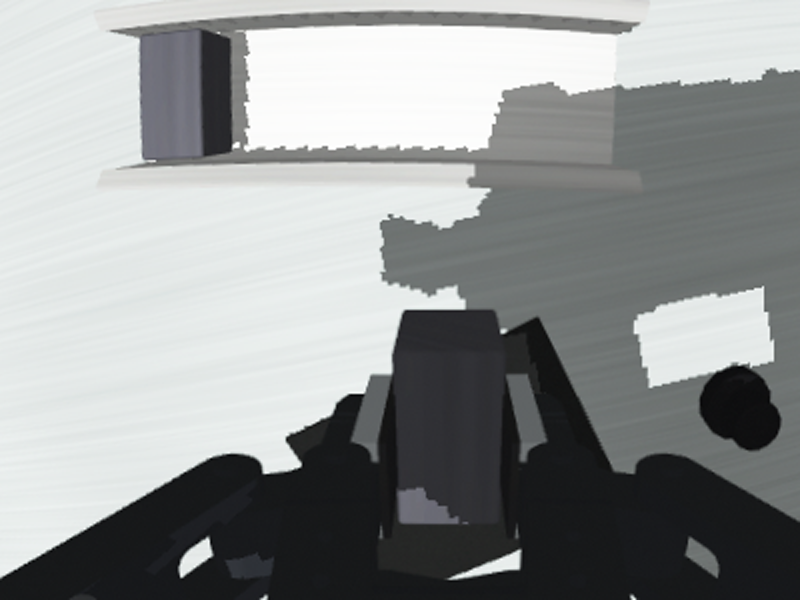

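The insert hangs square in the fingers at (448,430). The rail's near lip runs from (98,187) to (640,190), its far-left lip corner is at (97,11), and the spare's top face spans (140,35) to (203,158).

Run:
```python
from h import *
b=lambda u,v,z:back('w6',60+u/2,60+v/2,z,True)
c,s=np.cos(-.201),np.sin(-.201)
o=np.array([568.3,-50.3])
for n,u,v,z in[('nearL',98,187,47),('nearR',640,190,47),('farL',97,11,47),('farR',648,1,47),('sp1',140,35,38),('sp2',197,30,38),('sp3',203,158,38),('sp4',142,159,38),('floorR far',617,34,6),('floorR near',613,163,6),('floor far mid',420,25,6),('ins top L',393,352,103.2+16.5),('ins top R',504,352,119.7)]:
    p=b(u,v,z)[:2]; d=p-o; print(n,p.round(1),'rail x %.1f y %.1f'%(d[0]*c+d[1]*s,-d[0]*s+d[1]*c))
```

```text
nearL [566.4  70.6] rail x -26.0 y 118.0
nearR [ 527.2 -104.4] rail x -29.5 y -61.3
farL [624.9  56.8] rail x 34.1 y 116.3
farR [ 586.  -117.9] rail x 30.9 y -62.7
sp1 [613.6  46.5] rail x 25.0 y 103.9
sp2 [608.6  25.5] rail x 24.4 y 82.4
sp3 [565.8  33.1] rail x -19.1 y 81.2
sp4 [571.4  55.7] rail x -18.1 y 104.5
floorR far [ 580.3 -117.3] rail x 25.2 y -63.2
floorR near [ 532.4 -106.9] rail x -23.9 y -62.6
floor far mid [596.  -46.2] rail x 26.3 y 9.6
ins top L [515.5 -28.5] rail x -56.1 y 10.8
ins top R [510.9 -51.1] rail x -56.1 y -12.3
```

{"fn": "arm_command", "kwargs": {
  "deltas": [
    {"hand": 12,"wx": 0,"wy": 0,"wz": 0.01,"tx": 15,"ty": 0,"tz": 0},
    {"hand": 12,"wx": 0,"wy": 0,"wz": 0,"tx": 30,"ty": 0,"tz": 0},
    {"hand": 12,"wx": 0,"wy": 0,"wz": 0,"tx": 25,"ty": 0,"tz": 0},
    {"hand": 12,"wx": 0,"wy": 0,"wz": 0,"tx": 8,"ty": 0,"tz": 0},
    {"hand": 12,"wx": 0,"wy": 0,"wz": 0,"tx": 0,"ty": 0,"tz": 10},
    {"hand": 12,"wx": 0,"wy": 0,"wz": 0,"tx": 0,"ty": 0,"tz": 15},
    {"hand": 12,"wx": 0,"wy": 0,"wz": 0,"tx": 0,"ty": 0,"tz": 0},
    {"hand": 12,"wx": 0,"wy": 0,"wz": 0,"tx": 0,"ty": 0,"tz": 0}
  ]
}}

```text
clock: 24.8
eef_pos: [570.0, -52.7, 78.2]
tcp_rot: [3.142, 0.001, -0.211]
contact_force: [0.3, -0.2, -2.0]
opening: 0.272
grasp_force: 39.8
```

```bash
python3 -c "
from h import *
c,s=np.cos(-.201),np.sin(-.201)
go(568.3+1.9*c,-50.3+1.9*s,21.6,-.211)"
```

```text
clock 24.8 at [570.  -52.7  78.2] [ 3.142e+00  1.000e-03 -2.110e-01] F [ 0.3 -0.2 -2. ] grip 39.8 open 23.2
wz -0.000 then tx -0.3 ty -2.0 tz 56.6
```

{"fn": "arm_command", "kwargs": {
  "deltas": [
    {"hand": 12,"wx": 0,"wy": 0,"wz": 0,"tx": 0,"ty": 0,"tz": 5},
    {"hand": 12,"wx": 0,"wy": 0,"wz": 0,"tx": 0,"ty": 0,"tz": 5},
    {"hand": 12,"wx": 0,"wy": 0,"wz": 0,"tx": 0,"ty": 0,"tz": 4},
    {"hand": 12,"wx": 0,"wy": 0,"wz": 0,"tx": 0,"ty": 0,"tz": 3},
    {"hand": 12,"wx": 0,"wy": 0,"wz": 0,"tx": 0,"ty": 0,"tz": 2},
    {"hand": 12,"wx": 0,"wy": 0,"wz": 0,"tx": 0,"ty": 0,"tz": 0}
  ]
}}

```text
clock: 25.55
eef_pos: [570.4, -52.8, 59.2]
tcp_rot: [3.142, 0.0, -0.211]
contact_force: [0.6, 1.1, -2.1]
opening: 0.275
grasp_force: 39.8
```

{"fn": "arm_command", "kwargs": {
  "deltas": [
    {"hand": 12,"wx": 0,"wy": 0,"wz": 0,"tx": 0,"ty": 0,"tz": 2},
    {"hand": 12,"wx": 0,"wy": 0,"wz": 0,"tx": 0,"ty": 0,"tz": 2},
    {"hand": 12,"wx": 0,"wy": 0,"wz": 0,"tx": 0,"ty": 0,"tz": 2},
    {"hand": 12,"wx": 0,"wy": 0,"wz": 0,"tx": 0,"ty": 0,"tz": 0}
  ]
}}

```text
clock: 26.05
eef_pos: [570.3, -52.8, 53.2]
tcp_rot: [3.142, 0.0, -0.211]
contact_force: [-0.2, -0.5, -3.2]
opening: 0.27
grasp_force: 39.8
```

Past the lips with no contact force (insert bottom about 38 mm); going on down.

{"fn": "arm_command", "kwargs": {
  "deltas": [
    {"hand": 12,"wx": 0,"wy": 0,"wz": 0,"tx": 0,"ty": 0,"tz": 3},
    {"hand": 12,"wx": 0,"wy": 0,"wz": 0,"tx": 0,"ty": 0,"tz": 3},
    {"hand": 12,"wx": 0,"wy": 0,"wz": 0,"tx": 0,"ty": 0,"tz": 3},
    {"hand": 12,"wx": 0,"wy": 0,"wz": 0,"tx": 0,"ty": 0,"tz": 3},
    {"hand": 12,"wx": 0,"wy": 0,"wz": 0,"tx": 0,"ty": 0,"tz": 0}
  ]
}}

```text
clock: 26.68
eef_pos: [570.3, -52.8, 41.1]
tcp_rot: [3.142, 0.001, -0.211]
contact_force: [-0.5, 0.7, -2.3]
opening: 0.27
grasp_force: 39.8
```

{"fn": "arm_command", "kwargs": {
  "deltas": [
    {"hand": 12,"wx": 0,"wy": 0,"wz": 0,"tx": 0,"ty": 0,"tz": 4},
    {"hand": 12,"wx": 0,"wy": 0,"wz": 0,"tx": 0,"ty": 0,"tz": 4},
    {"hand": 12,"wx": 0,"wy": 0,"wz": 0,"tx": 0,"ty": 0,"tz": 4},
    {"hand": 12,"wx": 0,"wy": 0,"wz": 0,"tx": 0,"ty": 0,"tz": 3},
    {"hand": 12,"wx": 0,"wy": 0,"wz": 0,"tx": 0,"ty": 0,"tz": 2},
    {"hand": 12,"wx": 0,"wy": 0,"wz": 0,"tx": 0,"ty": 0,"tz": 0}
  ]
}}

```text
clock: 27.42
eef_pos: [570.4, -52.8, 24.2]
tcp_rot: [3.142, 0.0, -0.211]
contact_force: [-0.2, -0.7, -1.6]
opening: 0.273
grasp_force: 39.8
```

{"fn": "arm_command", "kwargs": {
  "deltas": [
    {"hand": 12,"wx": 0,"wy": 0,"wz": 0,"tx": 0,"ty": 0,"tz": 1},
    {"hand": 12,"wx": 0,"wy": 0,"wz": 0,"tx": 0,"ty": 0,"tz": 1},
    {"hand": 12,"wx": 0,"wy": 0,"wz": 0,"tx": 0,"ty": 0,"tz": 0.5},
    {"hand": 12,"wx": 0,"wy": 0,"wz": 0,"tx": 0,"ty": 0,"tz": 0}
  ]
}}

```text
clock: 27.92
eef_pos: [570.5, -52.8, 21.9]
tcp_rot: [-3.142, 0.0, -0.211]
contact_force: [-0.6, 0.5, -0.9]
opening: 0.266
grasp_force: 39.8
```

{"fn": "arm_command", "kwargs": {
  "deltas": [
    {"hand": 12,"wx": 0,"wy": 0,"wz": 0,"tx": 0,"ty": 0,"tz": 0.5},
    {"hand": 12,"wx": 0,"wy": 0,"wz": 0,"tx": 0,"ty": 0,"tz": 0},
    {"hand": 12,"wx": 0,"wy": 0,"wz": 0,"tx": 0,"ty": 0,"tz": 0}
  ]
}}

```text
clock: 28.3
eef_pos: [570.5, -52.8, 21.7]
tcp_rot: [-3.142, -0.0, -0.211]
contact_force: [-1.1, -0.3, 6.6]
opening: 0.27
grasp_force: 40.7
```

On the rail floor (z 21.7 against 21.6 expected, +6.6 N). I release slowly, opening only to 50 mm, and go straight up.

{"fn": "arm_command", "kwargs": {
  "deltas": [
    {"hand": 25,"wx": 0,"wy": 0,"wz": 0,"tx": 0,"ty": 0,"tz": 0},
    {"hand": 27,"wx": 0,"wy": 0,"wz": 0,"tx": 0,"ty": 0,"tz": 0},
    {"hand": 32,"wx": 0,"wy": 0,"wz": 0,"tx": 0,"ty": 0,"tz": 0},
    {"hand": 42,"wx": 0,"wy": 0,"wz": 0,"tx": 0,"ty": 0,"tz": 0},
    {"hand": 50,"wx": 0,"wy": 0,"wz": 0,"tx": 0,"ty": 0,"tz": 0},
    {"hand": 50,"wx": 0,"wy": 0,"wz": 0,"tx": 0,"ty": 0,"tz": -5},
    {"hand": 50,"wx": 0,"wy": 0,"wz": 0,"tx": 0,"ty": 0,"tz": -15},
    {"hand": 50,"wx": 0,"wy": 0,"wz": 0,"tx": 0,"ty": 0,"tz": -20}
  ]
}}

```text
clock: 29.3
eef_pos: [570.4, -52.8, 62.4]
tcp_rot: [3.142, 0.0, -0.211]
contact_force: [-0.6, 0.4, 0.7]
opening: 0.585
grasp_force: 0.0
```

{"fn": "arm_command", "kwargs": {
  "deltas": [
    {"hand": 50,"wx": 0,"wy": 0,"wz": 0,"tx": 0,"ty": 0,"tz": -30},
    {"hand": 50,"wx": 0,"wy": 0,"wz": 0,"tx": 0,"ty": 0,"tz": -30},
    {"hand": 50,"wx": 0,"wy": 0,"wz": 0,"tx": -25,"ty": 0,"tz": -30},
    {"hand": 50,"wx": 0,"wy": 0,"wz": 0,"tx": -25,"ty": 0,"tz": -10},
    {"hand": 50,"wx": 0,"wy": 0,"wz": 0,"tx": 0,"ty": 0,"tz": 0},
    {"hand": 50,"wx": 0,"wy": 0,"wz": 0,"tx": 0,"ty": 0,"tz": 0}
  ]
}}

```text
clock: 30.05
eef_pos: [522.4, -42.5, 161.9]
tcp_rot: [-3.141, -0.002, -0.211]
contact_force: [0.1, -0.1, 0.2]
opening: 0.585
grasp_force: 0.0
```

Run:
```python
from h import *
print(r.sense()['contact_force'].round(1))
i=grab('wrist','w7')['image'].astype(int)
# dark-steel blobs around the expected insert and spare tops (z=38)
p=proj('w7',(570.3,-52.6,38),True); q=proj('w7',(588,40,38),True); print(p,q)
m=(i.max(2)<110).astype(np.uint8)
n,l,st,ce=cv2.connectedComponentsWithStats(m)
for t in(p,q):
    k=l[int(t[1]),int(t[0])]; print(k,st[k],ce[k].round(1),cv2.minAreaRect(np.argwhere(l==k)[:,::-1].astype(np.float32)) if k else i[int(t[1]),int(t[0])])
o=np.array([568.3,-50.3])
c,s=np.cos(-.201),np.sin(-.201)
for a,b in[(22,12),(22,-12),(-22,-12),(-22,12)]: print(proj('w7',(570.4+a*c-b*s,-52.7+a*s+b*c,38),True).round(1))
```

```text
[ 0.1 -0.1  0.2]
[284.96243476 142.8730736 ] [174.23001351 147.69196714]
0 [     0      0    560    420 144462] [267.9 153.6] [107 107 119]
0 [     0      0    560    420 144462] [267.9 153.6] [107 107 118]
[270.  116.2]
[299.6 115.9]
[299.7 169.1]
[270.8 169.3]
```

```bash
python3 - <<'E'
from h import *
i=np.load('pics/w7.npz')['i'].astype(int)
m=((abs(i-[107,107,119]).max(2)<14)).astype(np.uint8)
n,l,st,ce=cv2.connectedComponentsWithStats(m)
for t in((285,143),(174,147)):
    k=l[t[1],t[0]]; print(st[k],cv2.minAreaRect(np.argwhere(l==k)[:,::-1].astype(np.float32)))
E
python3 -c "
from rig import r
print(r.sign_off())"
```

```text
[ 261  118   37   52 1260] ((280.2295837402344, 143.32684326171875), (35.30611038208008, 51.64922332763672), 3.5763344764709473)
[ 161  119   26   52 1196] ((173.47640991210938, 144.45753479003906), (50.56092834472656, 24.368284225463867), 87.51044464111328)
the job is handed in; nothing more can be done
None
```

The job is handed in, with no verdict returned: the nest went fully down on the stand, and the insert was released upright on the rail floor at about rail_bay, square across the rail, confirmed by arm position, force and a last wrist-image pixel check (the nest was not looked at again after the insert came out).

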